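Mount the cast snowman in its display vial

ROBOT

A 6-joint arm with a two-finger parallel gripper is mounted at the origin on the work surface. World frame = base frame: x ahead of the robot, y to its left, z up, the work surface at z = 0. Lengths are in m, angles in rad, forces in N, time in s.
With the tool pointing down it reaches from about 0.35 to 0.975 m from the base axis. Payload 4.9 kg.
Tool frame: the origin (TCP) lies at the very end of the fingers, on their centre line; the grasp point (between the pads) lies 19 mm behind it; z points along the fingers, y is the line along which they close (so a half turn about z gives the same grasp; the last joint's range is limited). The gripper opens to 85 mm and grips with 20 to 120 N. Pads are 22 mm wide; open, the fingers measure 114 mm over their backs; the gripper's body (76 mm by 85 mm) begins 54 mm behind the grasp point. The pads swing forward as they close: fully open they stand 13 mm farther back than shut.
Start: joints at [-1.26, 0.053, 1.613, -0, 1.476, -0.119], TCP at [0.26, -0.568, 0.231] pointing down, gripper open.
Joint ranges: [-3.01, 3.01], [-1.01, 2.22], [0.06, 2.58], [-1.02, 4.17], [0.09, 2.62], [-3.14, 3.14]. Speed limits (rad/s): [2.57, 2.57, 3.14, 3.14, 3.14, 3.14].

INTERFACE

Orientations are given as a rotation vector (axis times angle).
In Python, from station import ctrl gives the robot as it stands.
- The arm moves only by the tool jog_arm, never from a script. Its argument "plan" is a list of rows, each a list of 7 numbers: the shift along the tool's x, y, z in units of 0.02 m (1.0 is 0.02 m), then the turn, a rotation vector about the tool's x, y, z in units of 45 degrees (1.0 is 45 degrees), then the opening, from -1 (shut) to 1 (fully open). A call has 1 to 8 rows; each row shifts and turns the commanded pose from where the row before left it, along the tool's axes as they then stand; what a row does not reach is not made up. A row lasts 1/10 s, in which the tool goes at most 50 mm and 8.59 degrees, less where a joint would pass 70% of its speed; a pose out of reach is approached as far as the arm can. A call with a number of a shift or a turn outside -1 to 1 is refused whole. A call with a gripper value outside its range is refused whole. The fingers move at their own pace and stop on an object; "grip_force" is the grip in N (left out, the last holds). Time passes only in rows, so rows that do not move let the fingers close. It gives the time, the measured TCP pose, the force, the opening and the grip force at its end, in the units of the state.
- ctrl.get_obs(): the state, without advancing time (a new reading comes with each control period).
- ctrl.get_image(name): name is "side" or "top"; returns (picture, depth): 480x640x3 uint8, red, green, blue; 480x640 float32, m along the optical axis (not along the pixel's ray), 0 where there is no reading.
- ctrl.camera_info(name): a dict with "camera_matrix" (3x3 intrinsics, pixels), "k1" (the pictures are not rectified: a ray, as slopes to the right and down, at radius r is drawn at 1 + k1 r^2 times it, then the intrinsics apply), "rvec" (rotation vector, rad) and "tvec" (3), from world to camera coordinates, as OpenCV has them. Camera axes: x right, y down, z forward; pixel columns grow to the right and rows downward; lengths in m; the calibration is good to about 2 mm. A picture is of the moment at which its call begins. camera_info takes no time and is no camera call.
- ctrl.finish_job(): hands the job in; it is judged then, once.
The state is a dict: "t": time; "q": joint angles; "dq": joint speeds; "effort": joint torques, N m; "tool_pos": TCP position; "tool_rot": TCP orientation; "contact_force": force on the tool from outside, world axes, zero at the start; "wrist_torque": the same for the moment, N m; "opening": finger opening in m; "grip_force": force on a finger pad.
Only numpy, scipy, OpenCV 4.12 (cv2) and the standard library are available. Lean on these libraries where they do the work, as an engineer would, in place of code of your own. Each camera call takes 0.05 s, during which the arm holds its last target. There are 200 camera calls.

TASK

Lift the cast snowman on a stick straight out of the open casting mould, then push its stick down into the open glass vial (the one without a stopper) until the snowman's flat base sits on the vial's rim, and let go. The cork pad inside the vial is a tight fit, so dropping the stick in is not enough: it has to be pressed all the way home. Leave the fir tree in the mould, and do not disturb the scissors, tub and spoon.

Things in the scene. Friction and masses are not known exactly. Their poses are not given: they have to be found in the camera images.
- snowman: White plaster snowman cast on a wooden stick: one rigid loose piece, about 60 g. Origin: centre of the cast's flat underside (26 mm across), z up along the stick. The stick (8 mm thick) reaches 66 mm below it. Above: body 36 mm across at 12 mm up, head 24 mm across, flat-topped hat from 37 to 59 mm up. Starts upright in one of the mould's cavities, body half sunk in, stick in the bore beneath.
- hat (a point): Centre of the snowman's hat, on its axis 48 mm above its origin; a good grasp from above. The hat is a straight upright cylinder 26 mm across and 22 mm high; from 25 mm above the snowman's origin up, nothing is wider than the hat.
- stick_tip (a point): Lower end of the snowman's stick, on its axis 66 mm below the snowman's origin. The stick is 8 mm in diameter; its last 6 mm taper to 4 mm.
- mould: Grey casting mould, a fixed block 70 (x) by 160 (y) by 85 (z) mm. Origin: centre of its underside. Two round cavities open at the top at y = +40 and -40 mm, 40 mm across, 14 mm deep (floor 71 mm above the table, casts stand on it), each with a 15 mm bore for the stick from the floor down. One holds the snowman, the other the fir tree.
- fir_tree: White plaster fir tree (a short drum with three stacked cones, 35 mm across, 56 mm high) on a similar stick, in the mould's other cavity; loose, stays there. Origin: centre of the flat underside of the cast.
- vial: Open straight glass vial, outer diameter 21 mm, bore 13 mm, upright in a square wooden foot 64 by 64 by 18 mm; fixed to the table. Its rim is 95 mm above the table. Origin: centre of the foot's underside.
- vial_mouth (a point): Centre of the open vial's mouth, at rim height, 95 mm above the table; z up.
- pad (a joint): Cork pad (11.6 mm across) that slides down inside the open vial with about 4 N of friction and stays where it is pushed. Value in m: 0 = its top is 40 mm below the rim, growing downwards, at most 0.030; about 0.026 when the stick is fully in.
- corked_vial: Second, like vial in a like foot, closed with a cork stopper that stands 17 mm above its rim; fixed, not to be used. Origin: centre of the foot's underside.
- scissors: Scissors with black handles, about 150 mm long, lying on the table; leave alone. Origin: near the pivot.
- tub: White plastic bowl, 90 mm across, 42 mm high; leave alone. Origin: centre of its underside.
- spoon: Metal spoon lying on the table; leave alone. Origin: on its length, at the table.
There are look-alikes about, which are no part of the job. What is shaped like the snowman but blue, purple or yellow is not meant.

How it is judged:
On the way:
1. the snowman is lifted until its stick is clear of the mould (z of stick_tip in the frame of mould above 0.085 m), for 0.1 s.
At the end, for the whole second after the job is handed in: The snowman stands upright (within 0.12 rad) with its stick in the open vial, its flat base on the rim (height within 4 mm, centre within 6 mm), at rest and released; the fir tree is still in its cavity (moved less than 20 mm) and scissors, tub and spoon are where they were (within 40 mm) (horizontal distance between snowman and vial_mouth below 0.006 m and horizontal distance between stick_tip and vial_mouth below 0.008 m and z of snowman in the frame of vial_mouth between -0.004 and 0.004 m and angle between snowman's own z axis and vertical below 0.12 rad and linear speed of snowman below 0.02 m/s and distance of fir_tree from where it was at the start of the episode below 0.02 m); the robot touches nothing.
It fails at once if the fir tree is moved out of its cavity (by more than 20 mm) (distance of fir_tree from where it was at the start of the episode above 0.02 m).
It fails at once if the scissors is pushed about (moved more than 40 mm) (distance of scissors from where it was at the start of the episode above 0.04 m).
It fails at once if the tub is pushed about (moved more than 40 mm) (distance of tub from where it was at the start of the episode above 0.04 m).
It fails at once if the spoon is pushed about (moved more than 40 mm) (distance of spoon from where it was at the start of the episode above 0.04 m).
It also fails if it takes over 54 s, if anything falls off the work surface, if the arm or the gripper's body presses on something with over 40 N, if the wrist force passes 120 N, or if a joint passes its speed limit or range.

## Working session

There is one attempt and no reset: what is moved stays moved. The work goes in short steps, Python scripts to look and compute and a tool call to move; the robot and the scene stay as the last step left them, time stands still between calls to the robot, and variables do not carry over. Pictures are saved under pics/ and viewed, at most 10 in all, crops included, and the job is handed in when it is done.

Besides the shell and the picture viewer there is one more tool, called after ">>>" by a JSON object that holds its "fn" and its "kwargs", one argument or row to a line. jog_arm: Moves the arm, as the interface text tells. Shifts and turns lie within -1 to 1; 1 stands for 0.02 m of shift or 45 degrees of turn. Its arguments: {"type":"object","properties":{"plan":{"type":"array"},"grip_force":{"type":"number"}},"required":["plan"]}

```bash
mkdir -p pics; cat > h.py <<'E'
import numpy as np, cv2
from station import ctrl
def cam(n):
    c=ctrl.camera_info(n);K=np.array(c["camera_matrix"],float);R=cv2.Rodrigues(np.array(c["rvec"],float))[0];t=np.array(c["tvec"],float).ravel()
    return K,float(c["k1"]),R,t
def ray(n,u,v):
    K,k,R,t=cam(n);s=cv2.undistortPoints(np.array([[[u,v]]],float),K,np.array([k,0,0,0.]))[0,0]
    return -R.T@t, R.T@np.array([s[0],s[1],1.])
def onplane(n,u,v,z):
    o,d=ray(n,u,v);return o+d*(z-o[2])/d[2]
def cloud(n,dep):
    K,k,R,t=cam(n);h,w=dep.shape
    g=np.stack(np.meshgrid(np.arange(w),np.arange(h)),-1).reshape(-1,1,2).astype(float)
    s=cv2.undistortPoints(g,K,np.array([k,0,0,0.]))[:,0]
    P=np.c_[s,np.ones(len(s))]*dep.reshape(-1,1)
    return ((P-t)@R).reshape(h,w,3)
def proj(n,p):
    K,k,R,t=cam(n);return cv2.projectPoints(np.array(p,float).reshape(-1,1,3),cv2.Rodrigues(R)[0],t,K,np.array([k,0,0,0.]))[0][:,0]
E
python3 - <<'E'
from h import *
for n in("top","side"):
    im,d=ctrl.get_image(n);np.savez("pics/%s0.npz"%n,im=im,d=d);cv2.imwrite("pics/%s0.png"%n,im[:,:,::-1])
    K,k,R,t=cam(n);print(n,K[0,0],k,-R.T@t,R[2])
o=ctrl.get_obs();print(o["tool_pos"],o["tool_rot"],o["opening"],o["t"])
E
```

```text
top 577.0602168121183 -0.135216141074601 [0.55841693 0.01035202 0.97357013] [ 0.03708714  0.0055055  -0.99929687]
side 608.9406594061552 -0.018718910904944423 [0.23172712 0.66415709 0.84444369] [ 0.36964548 -0.60306447 -0.70687726]
[ 0.26025181 -0.56763543  0.23018235] [-3.06755731e+00 -6.69526944e-01  2.72082097e-04] 0.08533492424605346 0.1
```

View pics/top0.png

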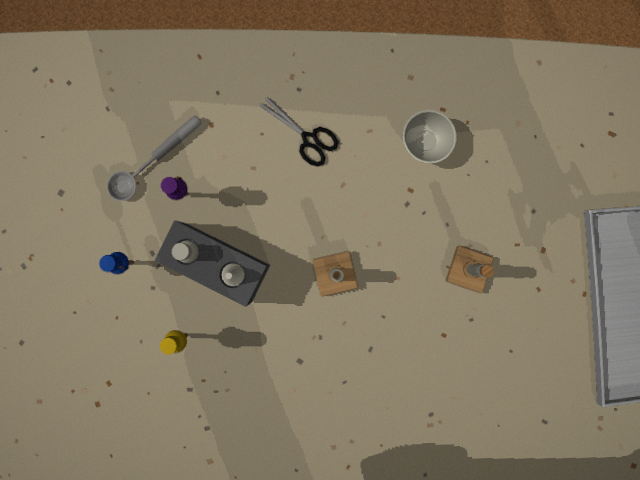

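View pics/side0.png

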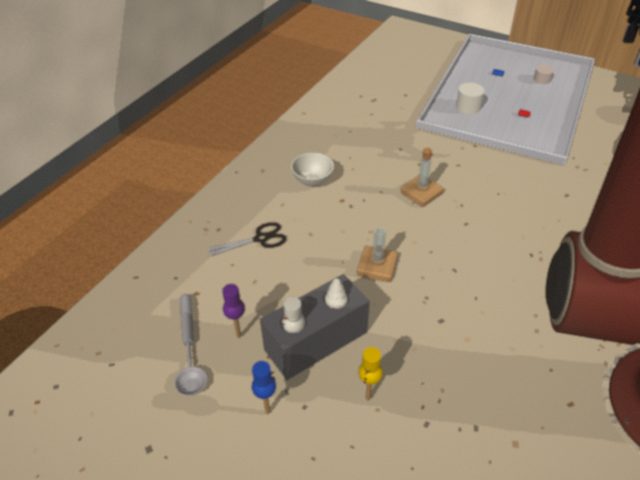

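The top view shows the snowman at about (185,251), the fir tree at (233,273), the open vial at (336,274) and the corked vial at (477,270). In the side view the snowman's hat is at about (292,308), the open vial's mouth at (379,233) and the corked vial at (425,160). Next I'll measure these.

```bash
python3 - <<'E'
from h import *
for n,bx in(("top",[(160,230,105,70),(315,250,45,50)]),("side",[(250,270,130,110),(350,220,60,65)])):
    z=np.load("pics/%s0.npz"%n);im,d=z["im"],z["d"];C=cloud(n,d)
    (x,y,w,h)=bx[0];P=C[y:y+h,x:x+w].reshape(-1,3);I=im[y:y+h,x:x+w].reshape(-1,3).astype(int)
    wh=(I.min(1)>115)&(np.ptp(I,axis=1)<40)
    for lo,hi in((.083,.087),(.105,.122),(.126,.135)):
        m=(P[:,2]>lo)&(P[:,2]<hi);Q=P[m]
        if len(Q)<5: print(n,lo,len(Q));continue
        print(n,lo,len(Q),Q.mean(0),Q.min(0),Q.max(0), cv2.minAreaRect(Q[:,:2].astype(np.float32)*1000))
    (x,y,w,h)=bx[1];P=C[y:y+h,x:x+w].reshape(-1,3)
    for lo,hi in((.012,.022),(.03,.088),(.088,.1)):
        Q=P[(P[:,2]>lo)&(P[:,2]<hi)]
        if len(Q)>5: print(n,"vial",lo,len(Q),Q.mean(0),cv2.minAreaRect(Q[:,:2].astype(np.float32)*1000))
im=lambda n:np.load("pics/%s0.npz"%n)["im"][:,:,::-1]
def crop(n,x,y,s,k): return cv2.resize(im(n)[y:y+s,x:x+s],None,fx=k,fy=k,interpolation=cv2.INTER_CUBIC)
a=np.hstack([crop("top",165,233,40,7),crop("top",316,254,40,7)]);b=np.hstack([crop("side",272,285,40,7),crop("side",359,220,40,7)])
cv2.imwrite("pics/c.png",np.vstack([a,b]))
E
```

```text
top 0.083 2395 [0.54038935 0.16914977 0.08543069] [0.48752804 0.08783016 0.08300933] [0.59258053 0.25142544 0.08699889] ((542.3316040039062, 172.6781005859375), (160.1669158935547, 70.81137084960938), 65.4476089477539)
top 0.105 148 [0.53232031 0.14546512 0.11504882] [0.51489657 0.12373302 0.10535326] [0.57148603 0.2063697  0.12158589] ((541.8855590820312, 168.16848754882812), (94.7535400390625, 22.035722732543945), 63.61172103881836)
top 0.126 272 [0.55393325 0.19693938 0.13049708] [0.52161012 0.13087058 0.1262417 ] [0.5712988  0.22137402 0.13463469] ((547.4044799804688, 174.45567321777344), (97.1050033569336, 25.114057540893555), 71.18990325927734)
top vial 0.012 1218 [ 0.52964825 -0.02454419  0.01874649] ((529.6964111328125, -24.479110717773438), (64.0909652709961, 64.0068588256836), 14.412043571472168)
top vial 0.03 70 [ 0.53012613 -0.02393482  0.05897564] ((531.532470703125, -22.517822265625), (16.537858963012695, 16.369272232055664), 89.89813995361328)
top vial 0.088 89 [ 0.52938933 -0.02424418  0.09568668] ((529.24609375, -24.24728012084961), (18.287994384765625, 18.3446750640
[... 468 characters left out ...]
)
side 0.126 323 [0.5363877  0.22262459 0.1288126 ] [0.40690518 0.13240976 0.12600023] [0.5735729  0.33389969 0.1331299 ] ((520.2061767578125, 224.71559143066406), (173.385986328125, 152.47621154785156), 39.325687408447266)
side vial 0.012 768 [ 0.5271601  -0.01629121  0.01770919] ((530.2503662109375, -21.922657012939453), (64.10050201416016, 68.36804962158203), 14.761539459228516)
side vial 0.03 289 [ 0.52741473 -0.01254798  0.06187454] ((521.6581420898438, 34.65988540649414), (21.308900833129883, 134.00112915039062), 8.76368236541748)
side vial 0.088 94 [ 0.5297586  -0.02172835  0.09337337] ((530.1590576171875, -22.7155704498291), (19.625911712646484, 22.36896514892578), 42.63948440551758)
```

View pics/c.png

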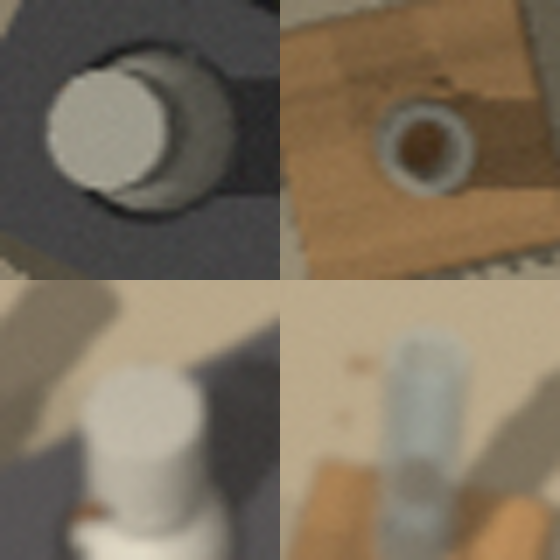

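The crops show the hat's top disc at about (179.8,251) in the top view and (292.3,301.6) in the side view. The open vial's ring is at about (336.3,274.8) in the top view, and its mouth is at about (420.., 340..)/7, i.e. (379.8,228.5), in the side view.

```bash
python3 - <<'E'
from h import *
from scipy.spatial.transform import Rotation as Ro
def tri(a,b):
    (o,d),(p,e)=ray("top",*a),ray("side",*b)
    s=np.linalg.lstsq(np.c_[d,-e],p-o,rcond=None)[0];A,B=o+s[0]*d,p+s[1]*e
    return (A+B)/2,np.linalg.norm(A-B)
print("hat",tri((179.8,251),(292.3,301.6)),onplane("top",179.8,251,.130),onplane("side",292.3,301.6,.130))
print("vial",tri((336.3,274.8),(380.3,228.5)),onplane("top",336.3,274.8,.095),onplane("side",380.3,228.5,.095))
z=np.load("pics/top0.npz");C=cloud("top",z["d"])
P=C[235:268,165:198].reshape(-1,3)
Q=P[P[:,2]>.125];print("hat depth top",len(Q),Q.mean(0),cv2.minEnclosingCircle(Q[:,:2].astype(np.float32)))
z=np.load("pics/side0.npz");C=cloud("side",z["d"]);P=C[290:325,278:308].reshape(-1,3)
Q=P[(P[:,2]>.127)&(P[:,1]<.25)&(P[:,0]>.5)];print("hat depth side",len(Q),Q.mean(0),cv2.minEnclosingCircle(Q[:,:2].astype(np.float32)))
o=ctrl.get_obs();R=Ro.from_rotvec(o["tool_rot"]).as_matrix();print(R.round(3),o["tool_pos"])
# look-alike positions
z=np.load("pics/top0.npz");C=cloud("top",z["d"])
for u,v in((172,187),(108,264),(168,346),(486,270)):print(C[v,u])
E
```

```text
hat (array([0.55944182, 0.20871739, 0.1324577 ]), np.float64(0.00025461664335577327)) [0.55933242 0.20923473 0.13      ] [0.56069195 0.20719528 0.13      ]
vial (array([ 0.52929234, -0.02321986,  0.09894428]), np.float64(0.0007659066722324878)) [ 0.5295069 -0.023202   0.095    ] [ 0.53052821 -0.02704176  0.095     ]
hat depth top 238 [0.55922325 0.2050986  0.14505007] ((0.5594524145126343, 0.11582150310277939), 0.10557457059621811)
hat depth side 203 [0.55977794 0.21089857 0.12996666] ((0.5609585046768188, 0.2102212905883789), 0.013947132043540478)
[[ 0.909  0.417 -0.001]
 [ 0.417 -0.909  0.002]
 [ 0.    -0.002 -1.   ]] [ 0.26025181 -0.56763543  0.23018235]
[0.65414508 0.22523841 0.12661639]
[0.53675384 0.32017988 0.12308003]
[0.41800394 0.22429027 0.12547755]
[ 0.5423769  -0.24822455  0.11300059]
```

>>> {"fn": "jog_arm", "kwargs": {
  "plan": [
    [1,-1,0,0,0,0,0.2],
    [1,-1,0,0,0,0,0.2],
    [1,-1,0,0,0,0,0.2],
    [1,-1,0,0,0,0,0.2],
    [1,-1,0,0,0,0,0.2],
    [1,-1,0,0,0,0,0.2],
    [1,-1,0,0,0,0,0.2],
    [1,-1,0,0,0,0,0.2]
  ],
  "grip_force": 40
}}

```text
t: 0.9
tool_pos: [0.3393, -0.3547, 0.2307]
tool_rot: [-3.069, -0.669, 0.0]
contact_force: [0.3, -0.4, -0.0]
opening: 0.0513
grip_force: 0.0
```

>>> {"fn": "jog_arm", "kwargs": {
  "plan": [
    [1,-1,0,0,0,0,0.2],
    [1,-1,0,0,0,0,0.2],
    [1,-1,0,0,0,0,0.2],
    [1,-1,0,0,0,0,0.2],
    [1,-1,0,0,0,0,0.2],
    [1,-1,0,0,0,0,0.2],
    [1,-1,0,0,0,0,0.2],
    [1,-1,0,0,0,0,0.2]
  ]
}}

```text
t: 1.7
tool_pos: [0.4179, -0.1426, 0.2308]
tool_rot: [-3.069, -0.67, 0.001]
contact_force: [-0.1, -0.0, 0.2]
opening: 0.0512
grip_force: 0.0
```

>>> {"fn": "jog_arm", "kwargs": {
  "plan": [
    [1,-1,0,0,0,0,0.2],
    [1,-1,0,0,0,0,0.2],
    [1,-1,0,0,0,0,0.2],
    [1,-1,0,0,0,0,0.2],
    [1,-1,0,0,0,0,0.2],
    [1,-1,0,0,0,0,0.2],
    [1,-1,0,0,0,0,0.2],
    [1,-1,0,0,0,0,0.2]
  ]
}}

```text
t: 2.5
tool_pos: [0.4967, 0.0694, 0.2308]
tool_rot: [-3.069, -0.67, 0.001]
contact_force: [0.1, -0.5, 0.0]
opening: 0.0512
grip_force: 0.0
```

>>> {"fn": "jog_arm", "kwargs": {
  "plan": [
    [1,-1,0,0,0,0,0.2],
    [1,-1,0,0,0,0,0.2],
    [1,-1,0,0,0,0,0.2],
    [1,-1,0,0,0,0,0.2],
    [1,-1,0,0,0,0,0.2],
    [0.75,-0.05,0,0,0,0,0.2],
    [0,0,0,0,0,0,0.2],
    [0,0,0,0,0,0,0.2]
  ]
}}

```text
t: 3.3
tool_pos: [0.5588, 0.2077, 0.2306]
tool_rot: [3.069, 0.67, -0.002]
contact_force: [-0.8, 0.4, -0.9]
opening: 0.0511
grip_force: 0.0
```

```bash
python3 - <<'E'
from h import *
from scipy.spatial.transform import Rotation as Ro
o=ctrl.get_obs();R=Ro.from_rotvec(o["tool_rot"]).as_matrix();p=o["tool_pos"];print(p,R.round(3),R.T@(np.array([.5595,.2092,.100])-p)/.02)
E
```

```text
[0.55878002 0.20773463 0.23064857] [[ 0.909  0.417 -0.001]
 [ 0.417 -0.909 -0.001]
 [-0.002 -0.    -1.   ]] [ 0.07342645 -0.05073144  6.53232881]
```

>>> {"fn": "jog_arm", "kwargs": {
  "plan": [
    [0.1,-0.05,1,0,0,0,0.2],
    [0,0,1,0,0,0,0.2],
    [0,0,1,0,0,0,0.2],
    [0,0,1,0,0,0,0.2],
    [0,0,1,0,0,0,0.2],
    [0,0,0.8,0,0,0,0.2],
    [0,0,0.7,0,0,0,0.2],
    [0,0,0,0,0,0,0.2]
  ]
}}

```text
t: 4.1
tool_pos: [0.5589, 0.209, 0.0988]
tool_rot: [3.069, 0.669, -0.007]
contact_force: [-0.6, 0.6, -0.4]
opening: 0.0514
grip_force: 0.0
```

>>> {"fn": "jog_arm", "kwargs": {
  "plan": [
    [0,0,0,0,0,0,-1],
    [0,0,0,0,0,0,-1],
    [0,0,0,0,0,0,-1],
    [0,0,0,0,0,0,-1],
    [0,0,0,0,0,0,-1],
    [0,0,0,0,0,0,-1]
  ],
  "grip_force": 40
}}

```text
t: 4.7
tool_pos: [0.5615, 0.2099, 0.1026]
tool_rot: [-3.069, -0.67, -0.004]
contact_force: [0.9, -0.9, 4.7]
opening: 0.0246
grip_force: 39.5
```

>>> {"fn": "jog_arm", "kwargs": {
  "plan": [
    [0,0,-0.3,0,0,0,-1],
    [0,0,-0.5,0,0,0,-1],
    [0,0,-0.7,0,0,0,-1],
    [0,0,-0.7,0,0,0,-1],
    [0,0,-0.7,0,0,0,-1],
    [0,0,-0.7,0,0,0,-1],
    [0,0,-0.7,0,0,0,-1],
    [0,0,-0.7,0,0,0,-1]
  ]
}}

```text
t: 5.5
tool_pos: [0.5607, 0.2097, 0.2028]
tool_rot: [-3.069, -0.67, -0.001]
contact_force: [-0.5, 0.2, -0.8]
opening: 0.0245
grip_force: 39.3
```

>>> {"fn": "jog_arm", "kwargs": {
  "plan": [
    [0,0,-0.5,0,0,0,-1],
    [0,0,-0.2,0,0,0,-1],
    [0,0,0,0,0,0,-1]
  ]
}}

```text
t: 5.8
tool_pos: [0.5609, 0.2098, 0.2161]
tool_rot: [-3.069, -0.67, -0.002]
contact_force: [-0.6, -0.7, -0.5]
opening: 0.025
grip_force: 39.2
```

```bash
python3 - <<'E'
from h import *
ims=[]
for n in("top","side"):
    im,d=ctrl.get_image(n);np.savez("pics/%s1.npz"%n,im=im,d=d)
    p=proj(n,[[.5595,.2092,.17]])[0];x,y=[int(max(0,v-70)) for v in p];print(n,x,y)
    ims.append(cv2.resize(im[y:y+150,x:x+150,::-1],(390,390),interpolation=cv2.INTER_CUBIC))
cv2.imwrite("pics/d.png",np.hstack(ims));o=ctrl.get_obs();print(o["tool_pos"],o["contact_force"],o["wrist_torque"],o["opening"])
E
```

```text
top 103 180
side 220 215
[0.56023562 0.20958982 0.21453921] [-1.37271192 -0.44521436 -0.58623622] [-0.02026444  0.05330385 -0.04026667] 0.02488757106647474
```

View pics/d.png

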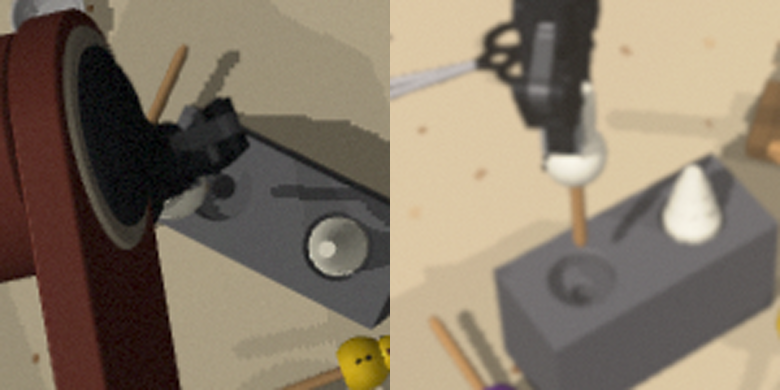

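The snowman is held by its hat and its stick is clear of the mould, with the tip at about (293,308) in the side view. The fir tree is still in its cavity. Some of the coloured look-alikes seem to have toppled. I'll fit the stick's axis next.

```bash
python3 - <<'E'
from h import *
z=np.load("pics/side1.npz");im,d=z["im"],z["d"];C=cloud("side",d)
hsv=cv2.cvtColor(im,cv2.COLOR_RGB2HSV)
sub=np.s_[282:312,283:303]
m=(hsv[sub][:,:,1]>100)&(hsv[sub][:,:,0]<20)
cam_o=ray("side",290,300)[0]
vs,us=np.nonzero(m);rows=[]
for v in np.unique(vs):
    u=us[vs==v]+283; P=C[v+282,u];rows.append((v+282,u.min(),u.max(),u.mean(),*np.median(P,0)))
R=np.array(rows);print(R.round(4))
# ray-crossing of row centres with vertical plane through grasp, facing camera
o=ctrl.get_obs();g=o["tool_pos"]
n=(g-cam_o);n[2]=0;n/=np.linalg.norm(n);lat=np.array([-n[1],n[0],0])
for v,_,_,u,*_ in rows:
    p,dd=ray("side",u,v);s=((g-p)@n)/(dd@n);X=p+dd*s;print(v,"lat mm",((X-g)@lat*1000).round(2),"z",X[2].round(4))
print(n,lat)
E
python3 - <<'E'
import sys;sys.path.insert(0,'.')
from h import *
im,d=ctrl.get_image("side");cv2.imwrite("pics/e.png",im[:,:,::-1])
E
```

```text
[[2.880e+02 2.900e+02 2.930e+02 2.915e+02 5.573e-01 2.114e-01 1.686e-01]
 [2.890e+02 2.900e+02 2.930e+02 2.915e+02 5.570e-01 2.121e-01 1.662e-01]
 [2.900e+02 2.900e+02 2.930e+02 2.915e+02 5.575e-01 2.115e-01 1.638e-01]
 [2.910e+02 2.900e+02 2.930e+02 2.915e+02 5.565e-01 2.126e-01 1.627e-01]
 [2.920e+02 2.900e+02 2.930e+02 2.915e+02 5.572e-01 2.123e-01 1.595e-01]
 [2.930e+02 2.900e+02 2.930e+02 2.915e+02 5.573e-01 2.124e-01 1.578e-01]
 [2.940e+02 2.900e+02 2.930e+02 2.915e+02 5.575e-01 2.120e-01 1.553e-01]
 [2.950e+02 2.900e+02 2.930e+02 2.915e+02 5.573e-01 2.130e-01 1.537e-01]
 [2.960e+02 2.900e+02 2.930e+02 2.915e+02 5.580e-01 2.127e-01 1.512e-01]
 [2.970e+02 2.910e+02 2.930e+02 2.920e+02 5.566e-01 2.128e-01 1.494e-01]
 [2.980e+02 2.910e+02 2.930e+02 2.920e+02 5.569e-01 2.125e-01 1.468e-01]
 [2.990e+02 2.910e+02 2.940e+02 2.925e+02 5.562e-01 2.125e-01 1.443e-01]
 [3.000e+02 2.910e+02 2.940e+02 2.925e+02 5.564e-01 2.124e-01 1.423e-01]
 [3.010e+02 2.910e+02 2.940e+02 2.925e+02 5.557e-01 2.128e-01 1.399e-01]
 [3.020e+02 2.910e+02 2.940e+02 2.925e+02 5.572e-01 2.116e-01 1.364e-01]
 [3.0
[... 348 characters left out ...]
 1.244e-01]
 [3.080e+02 2.920e+02 2.930e+02 2.925e+02 5.571e-01 2.128e-01 1.232e-01]]
288 lat mm -1.3 z 0.1643
289 lat mm -1.19 z 0.162
290 lat mm -1.09 z 0.1598
291 lat mm -0.98 z 0.1575
292 lat mm -0.88 z 0.1552
293 lat mm -0.77 z 0.1529
294 lat mm -0.67 z 0.1507
295 lat mm -0.56 z 0.1484
296 lat mm -0.46 z 0.146
297 lat mm -1.08 z 0.1436
298 lat mm -0.97 z 0.1413
299 lat mm -1.6 z 0.1389
300 lat mm -1.49 z 0.1365
301 lat mm -1.39 z 0.1342
302 lat mm -1.28 z 0.1318
303 lat mm -1.17 z 0.1294
304 lat mm -1.07 z 0.1271
305 lat mm -0.96 z 0.1247
306 lat mm -0.85 z 0.1223
307 lat mm -0.74 z 0.1199
308 lat mm -0.63 z 0.1175
[ 0.5857365  -0.81050155  0.        ] [0.81050155 0.5857365  0.        ]
```

View pics/e.png

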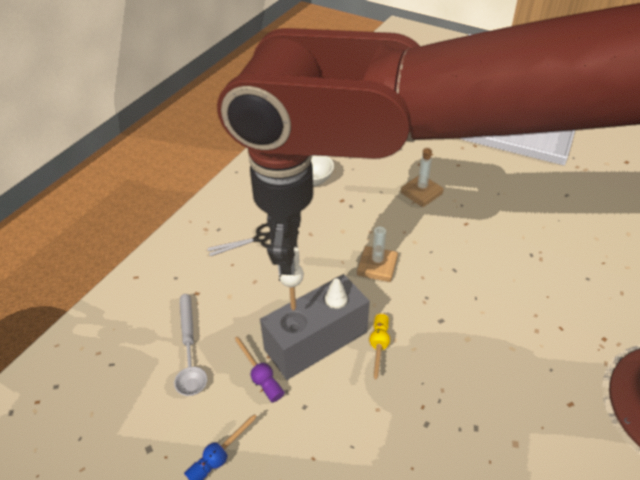

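The look-alikes have toppled clear of the route, and the scissors, spoon and tub haven't moved. The stick hangs vertically, with its tip at about z 0.12. I'll raise it a little and move over to the vial.

>>> {"fn": "jog_arm", "kwargs": {
  "plan": [
    [0,0,-1,0,0,0,-1],
    [-0.3,0.5,-0.5,0,0,0,-1],
    [-0.6,1,0,0,0,0,-1],
    [-0.6,1,0,0,0,0,-1],
    [-0.6,1,0,0,0,0,-1],
    [-0.6,1,0,0,0,0,-1],
    [-0.6,1,0,0,0,0,-1],
    [-0.6,1,0,0,0,0,-1]
  ]
}}

```text
t: 6.75
tool_pos: [0.5434, 0.0574, 0.2451]
tool_rot: [3.069, 0.67, -0.001]
contact_force: [0.2, 0.3, -1.2]
opening: 0.0247
grip_force: 39.4
```

>>> {"fn": "jog_arm", "kwargs": {
  "plan": [
    [-0.6,1,0,0,0,0,-1],
    [-0.6,1,0,0,0,0,-1],
    [-0.6,1,0,0,0,0,-1],
    [-0.5,0.5,0,0,0,0,-1],
    [0,0,0,0,0,0,-1],
    [0,0,0,0,0,0,-1],
    [0,0,0,0,0,0,-1]
  ]
}}

```text
t: 7.45
tool_pos: [0.5312, -0.0231, 0.2453]
tool_rot: [-3.069, -0.671, -0.0]
contact_force: [-0.4, -0.1, 0.0]
opening: 0.0247
grip_force: 39.4
```

```bash
cat > m.py <<'E'
from h import *
o=ctrl.get_obs();g=np.mean([ctrl.get_obs()["tool_pos"]],0)
im,d=ctrl.get_image("side");C=cloud("side",d);hsv=cv2.cvtColor(im,cv2.COLOR_RGB2HSV)
m=(hsv[:,:,1]>100)&(hsv[:,:,0]<20)&(np.hypot(C[:,:,0]-g[0],C[:,:,1]-g[1])<.02)&(C[:,:,2]>.098)&(C[:,:,2]<g[2]-.03)
cam_o=ray("side",320,240)[0];n=g-cam_o;n[2]=0;n/=np.linalg.norm(n);lat=np.array([-n[1],n[0],0])
vs,us=np.nonzero(m);X=C[m]+.004*n
print("stick px",us.min(),us.max(),vs.min(),vs.max(),len(us));print("TCP",g,"axis",X.mean(0),"z",X[:,2].min(),"rel",(X.mean(0)-g)*1000)
a=np.polyfit(X[:,2],X[:,0],1)[0],np.polyfit(X[:,2],X[:,1],1)[0];print("tilt",a)
# lateral of stick and of vial by rays in plane through nominal points
def L(u,v):
    p,dd=ray("side",u,v);s=((g-p)@n)/(dd@n);return (p+dd*s-g)@lat*1000
print("stick lat",np.mean([L(us[vs==v].mean(),v) for v in np.unique(vs)]))
z0=np.load("pics/side0.npz");im0=z0["im"];C0=cloud("side",z0["d"])
V=C0[220:285,345:415].reshape(-1,3);V=V[(V[:,2]>.03)&(V[:,2]<.092)&(abs(V[:,0]-.53)<.02)&(abs(V[:,1]+.0235)<.025)]
l=(V-g)@lat*1000;print("vial depth lat min/max/mid",np.percentile(l,[2,98]),np.percentile(l,[2,98]).mean(),len(V),"target lat",(np.array([.5297,-.0238,0])-g)@lat*1000)
c=proj("side",[[.53,-.024,.11]])[0].astype(int);cv2.imwrite("pics/f.png",cv2.resize(im[c[1]-50:c[1]+50,c[0]-50:c[0]+50,::-1],(600,600),interpolation=cv2.INTER_CUBIC));print(c-50)
E
python3 m.py
```

```text
stick px 381 385 184 207 87
TCP [ 0.53124103 -0.02305457  0.24531388] axis [ 0.5297299  -0.02371625  0.17981067] z 0.1528515850864956 rel [ -1.51113305  -0.66168085 -65.50321161]
tilt (np.float64(0.009419639618398527), np.float64(-0.014716625770241373))
stick lat -1.6457855878166683
vial depth lat min/max/mid [-10.54445543   9.26858426] -0.6379355855224373 309 target lat -1.7105171032084505
[330 173]
```

View pics/f.png

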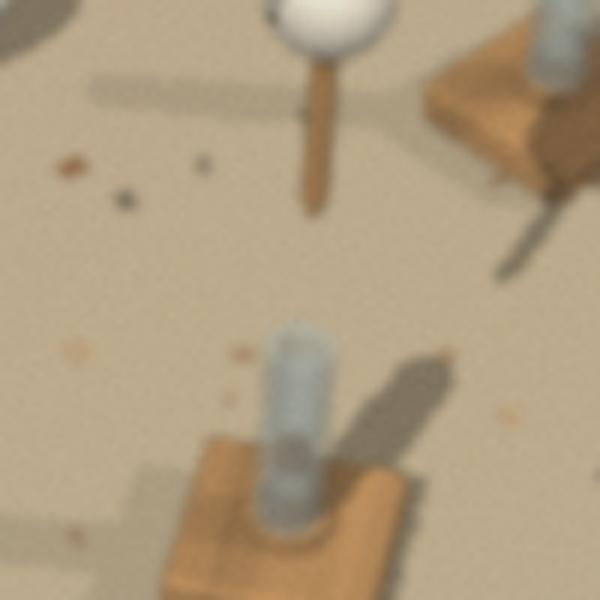

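The stick's tip is at about (382,207) in the side view and the vial's mouth at (379.5,230). Allowing for image slant, the stick is about 1 mm too far right. I'll nudge it and lower.

>>> {"fn": "jog_arm", "kwargs": {
  "plan": [
    [0.05,0,0.6,0,0,0,-1],
    [0,0,0.7,0,0,0,-1],
    [0,0,0.7,0,0,0,-1],
    [0,0,0.5,0,0,0,-1],
    [0,0,0.4,0,0,0,-1],
    [0,0,0.2,0,0,0,-1],
    [0,0,0,0,0,0,-1]
  ]
}}

```text
t: 8.2
tool_pos: [0.5318, -0.0233, 0.1825]
tool_rot: [-3.069, -0.67, 0.002]
contact_force: [-0.7, -0.1, -0.8]
opening: 0.0248
grip_force: 39.4
```

```bash
python3 m.py | head -4; python3 -c "
from h import *
im,d=ctrl.get_image('side');cv2.imwrite('pics/g.png',cv2.resize(im[190:270,340:420,::-1],(600,600),interpolation=cv2.INTER_CUBIC));print(ctrl.get_obs()['contact_force'])"
```

```text
stick px 379 382 212 230 58
TCP [ 0.53182066 -0.02333878  0.18252751] axis [ 0.53034582 -0.02424218  0.12015659] z 0.09917005154096045 rel [ -1.47484074  -0.90339962 -62.37092237]
tilt (np.float64(0.005327762506561102), np.float64(-0.01423889485302611))
stick lat -1.6973979157445604
[ 0.33653595  0.58316771 -0.49392581]
```

View pics/g.png

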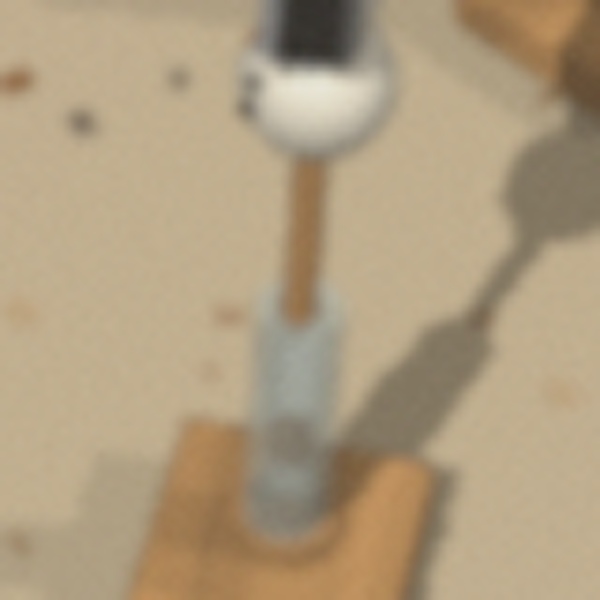

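The stick lines up with the vial's mouth: both are at about x 300 in the crop, and the tip is at the mouth. I'll lower it.

>>> {"fn": "jog_arm", "kwargs": {
  "plan": [
    [0,0,0.2,0,0,0,-1],
    [0,0,0.3,0,0,0,-1],
    [0,0,0.3,0,0,0,-1],
    [0,0,0.3,0,0,0,-1],
    [0,0,0.2,0,0,0,-1],
    [0,0,0,0,0,0,-1]
  ]
}}

```text
t: 8.9
tool_pos: [0.5315, -0.0233, 0.1561]
tool_rot: [-3.069, -0.67, 0.003]
contact_force: [1.0, 0.1, -1.7]
opening: 0.0249
grip_force: 39.4
```

>>> {"fn": "jog_arm", "kwargs": {
  "plan": [
    [0,0,0.2,0,0,0,-1],
    [0,0,0.2,0,0,0,-1],
    [0,0,0.2,0,0,0,-1],
    [0,0,0.2,0,0,0,-1],
    [0,0,0.2,0,0,0,-1],
    [0,0,0.2,0,0,0,-1],
    [0,0,0,0,0,0,-1]
  ],
  "grip_force": 60
}}

```text
t: 9.6
tool_pos: [0.5321, -0.0235, 0.1327]
tool_rot: [3.069, 0.67, -0.0]
contact_force: [0.7, -0.8, 0.1]
opening: 0.0243
grip_force: 59.3
```

>>> {"fn": "jog_arm", "kwargs": {
  "plan": [
    [0,0,0.1,0,0,0,-1],
    [0,0,0.1,0,0,0,-1],
    [0,0,0.1,0,0,0,-1]
  ]
}}

```text
t: 9.9
tool_pos: [0.5323, -0.0235, 0.1274]
tool_rot: [3.069, 0.67, 0.001]
contact_force: [0.2, -0.2, 3.7]
opening: 0.0245
grip_force: 59.3
```

```bash
python3 -c "
from h import *
print(ctrl.get_obs()['contact_force'],ctrl.get_obs()['tool_pos']);a=[]
im,d=ctrl.get_image('side');C=cloud('side',d)
P=C[200:290,340:420];hsv=cv2.cvtColor(im,cv2.COLOR_RGB2HSV)[200:290,340:420]
m=(hsv[:,:,1]<60)&(hsv[:,:,2]>170)&(abs(P[:,:,0]-.53)<.03)&(abs(P[:,:,1]+.024)<.03);print(m.sum(),P[m].min(0),P[m].max(0))
cv2.imwrite('pics/i.png',cv2.resize(im[190:270,340:420,::-1],(600,600),interpolation=cv2.INTER_CUBIC))"
```

```text
[ 0.23335835 -0.1854126   3.73276069] [ 0.5323459  -0.02346732  0.12740307]
181 [ 0.51397846 -0.03414781  0.06137004] [ 0.54790619 -0.0011754   0.14452051]
```

View pics/i.png

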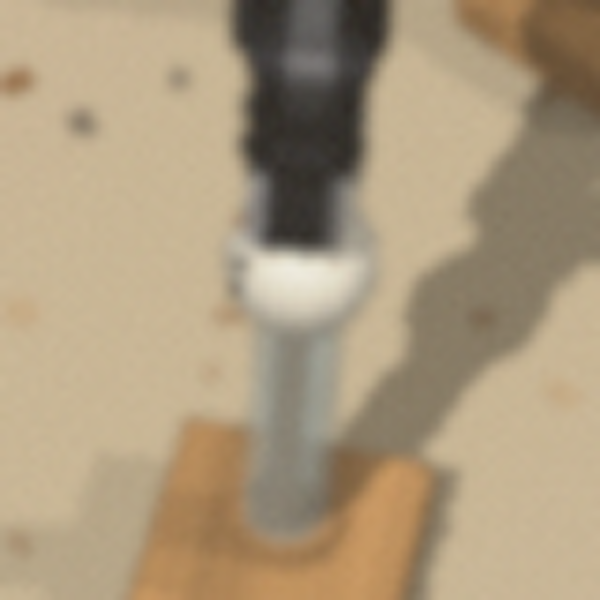

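The stick is in the vial and the body is almost on the rim. I'll press on until the force rises.

>>> {"fn": "jog_arm", "kwargs": {
  "plan": [
    [0,0,0.1,0,0,0,-1],
    [0,0,0,0,0,0,-1]
  ]
}}

```text
t: 10.15
tool_pos: [0.5325, -0.0234, 0.1266]
tool_rot: [3.069, 0.67, 0.001]
contact_force: [-2.0, -0.4, 8.9]
opening: 0.0242
grip_force: 60.2
```

>>> {"fn": "jog_arm", "kwargs": {
  "plan": [
    [0,0,0.1,0,0,0,-1],
    [0,0,0.1,0,0,0,-1],
    [0,0,0,0,0,0,-1]
  ]
}}

```text
t: 10.45
tool_pos: [0.5334, -0.0233, 0.1264]
tool_rot: [3.069, 0.67, 0.003]
contact_force: [-8.7, 3.0, 24.9]
opening: 0.0246
grip_force: 61.8
```

It's seated: the force rose to 25 N and z has stopped at 0.1264. I'll relieve the load, open and retreat.

>>> {"fn": "jog_arm", "kwargs": {
  "plan": [
    [0,0,-0.15,0,0,0,-1],
    [0,0,0,0,0,0,0.1],
    [0,0,0,0,0,0,0.1],
    [0,0,0,0,0,0,0.1],
    [0,0,0,0,0,0,0.1],
    [0,0,-0.5,0,0,0,0.1],
    [0,0,-1,0,0,0,0.1],
    [0,0,-1,0,0,0,0.1]
  ]
}}

```text
t: 11.25
tool_pos: [0.5319, -0.0233, 0.1749]
tool_rot: [-3.069, -0.67, 0.001]
contact_force: [-0.0, 0.2, 0.1]
opening: 0.0469
grip_force: 0.0
```

>>> {"fn": "jog_arm", "kwargs": {
  "plan": [
    [0,0,-1,0,0,0,0.1],
    [0,0,-1,0,0,0,0.1],
    [0,0,-1,0,0,0,0.1],
    [0,1,0,0,0,0,0.1],
    [0,1,0,0,0,0,0.1],
    [-1,1,0,0,0,0,0.1],
    [-1,1,0,0,0,0,0.1],
    [-1,1,0,0,0,0,0.1]
  ]
}}

```text
t: 12.05
tool_pos: [0.5187, -0.1407, 0.2337]
tool_rot: [-3.069, -0.669, 0.002]
contact_force: [-0.2, 0.0, -0.2]
opening: 0.0468
grip_force: 0.0
```

>>> {"fn": "jog_arm", "kwargs": {
  "plan": [
    [-1,1,0,0,0,0,0.1],
    [-1,1,0,0,0,0,0.1],
    [-1,1,0,0,0,0,0.1],
    [-1,1,0,0,0,0,0.1],
    [-1,1,0,0,0,0,0.1],
    [0,0,0,0,0,0,0.1],
    [0,0,0,0,0,0,0.1]
  ]
}}

```text
t: 12.75
tool_pos: [0.4696, -0.2725, 0.2337]
tool_rot: [-3.069, -0.667, 0.001]
contact_force: [0.1, 0.4, -1.8]
opening: 0.0471
grip_force: 0.0
```

```bash
python3 -c "
from h import *
im,d=ctrl.get_image('side');C=cloud('side',d);t,dt=ctrl.get_image('top');T=cloud('top',dt)
for n,P in(('side',C),('top',T)):
  m=(abs(P[:,:,0]-.53)<.03)&(abs(P[:,:,1]+.024)<.035)&(P[:,:,2]>.147)&(P[:,:,2]<.17);Q=P[m];print(n,m.sum(),Q.mean(0),Q[:,2].max(),cv2.minEnclosingCircle(Q[:,:2].astype(np.float32)))
a=cv2.resize(im[150:270,320:440,::-1],(380,380));b=cv2.resize(t[210:330,280:400,::-1],(380,380));cv2.imwrite('pics/j.png',np.hstack([a,b]))"
```

```text
side 173 [ 0.53124206 -0.02154243  0.15317021] 0.15713278788627247 ((0.5317032933235168, -0.023426849395036697), 0.014133410528302193)
top 260 [ 0.53169688 -0.02566282  0.15508722] 0.15962875944009167 ((0.5317501425743103, -0.02583584189414978), 0.01302468590438366)
```

View pics/j.png

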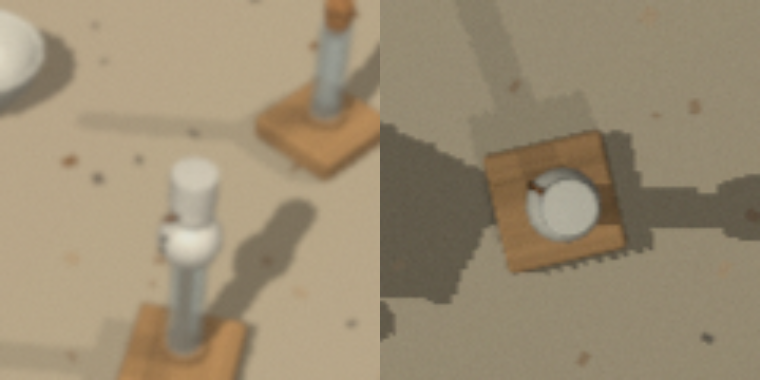

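The snowman stands upright on the vial. Its hat top measures 0.155 m against an expected 0.154 m, the centre is within about 3 mm, and the arm is clear. I'll hand it in.

```bash
python3 -c "
from station import ctrl
print(ctrl.finish_job())"
```

```text
the job is handed in; nothing more can be done
None
```

The snowman is pressed home in the open vial, base on the rim, and released; the job was handed in at about 13 s with no verdict returned, and only the loose coloured look-alikes toppled, cause not established.

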